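# Set a hopper's slide gate half open

### The arm

A 6-joint arm with a two-finger parallel gripper is mounted at the origin on a cart in front of the work surface, level with it; the furniture and walls round the work are solid. World frame = base frame: x ahead of the robot, y to its left, z up, the work surface at z = 0. Lengths are in m, angles in rad, forces in N, time in s.
With the tool pointing down it reaches from about 0.4 to 0.825 m from the base axis. Payload 7 kg.
Tool frame: the origin (TCP) lies at the very end of the fingers, on their centre line; the grasp point (between the pads) lies 19 mm behind it (tcp_to_grasp is the distance from the TCP to the grasp point, in m); x points along the fingers, z is the direction in which the jaws open and shut, and the axes are right-handed (so a half turn about x gives the same grasp; the last joint's range is limited). The gripper opens to 88 mm and grips with 3 to 60 N. Pads are 19 mm wide; open, the fingers measure 130 mm over their backs; the gripper's body (78 mm by 193 mm) begins 47 mm behind the grasp point.
Start: joints at [-0.898, 0.359, 0.012, 0, -1.224, -0.288], TCP at [0.253, -0.626, 0.227] pointing down, gripper open.
Joint ranges: [-3.07, 3.07], [-1.43, 2.12], [-1.02, 1.25], [-3.03, 1.67], [-3.05, -0], [-3.03, 3.03]. Speed limits (rad/s): [2.39, 2.39, 3.01, 3.14, 3.14, 3.14].

### API

Orientations are given as [roll, pitch, yaw] about the fixed x, y, z axes, in that order (R = Rz(yaw) Ry(pitch) Rx(roll)).
In Python, from station import get_state, grab_frame, job_done, tcp_to_grasp gives the robot as it stands. The module is installed in compiled form; this text tells all that it offers.
- The arm moves only by the shell command python3 -m crank 'ROWS' [FORCE]. ROWS is JSON, a list of rows, each a list of 7 numbers: the shift along the tool's x, y, z in m, then the turn, a rotation vector about the tool's x, y, z in rad, then the opening, from 0 (shut) to 1 (fully open). In form: [[x, y, z, wx, wy, wz, fingers], ...]. A call has 1 to 10 rows; each row is the pose to reach, as a shift and turn from the pose commanded when the call began, along the tool's axes at that moment; what a row does not reach only later rows make up. A row lasts 1/8 s, in which the tool goes at most 62.5 mm and 10.7 degrees, less where a joint would pass 70% of its speed; a pose out of reach is approached as far as the arm can. A call with a gripper value outside its range is refused whole. The fingers move at their own pace and stop on an object; FORCE is the grip in N (left out, the last holds). Time passes only in rows, so rows that repeat a pose let the fingers close. It gives the time, the measured TCP pose, the force and the opening at its end, in the units of the state.
- get_state(): the state, without advancing time (a new reading comes with each control period).
- grab_frame(name): name is "scene" or "top" or "wrist"; returns a dict with "pixels" (400x640x3 uint8, red, green, blue), "vfov" (degrees; the focal length in pixels is half the picture's height over the tangent of half this angle, whatever the lens; pixels are square), "cx", "cy" (the principal point, pixels), "extrinsics" (4x4, takes a point from world to camera coordinates). Camera axes: x right, y up, looking along -z (the intrinsics and any distortion apply to the point x, -y, -z); pixel columns grow to the right and rows downward; lengths in m; the calibration is good to about 2 mm. A picture is of the moment at which its call begins. There is no depth.
- job_done(): hands the job in, once; it reports no verdict.
The state is a dict: "t": time; "q": joint angles; "qd": joint speeds; "joint_efforts": joint torques, N m; "eef_pos": TCP position; "ee_rot": TCP orientation; "force": force on the tool from outside, world axes, zero at the start; "moment": the same for the moment, N m; "width": finger opening in m.
Only numpy, scipy, OpenCV 4.12 (cv2) and the standard library are available. Lean on these libraries where they do the work, as an engineer would, in place of code of your own. Each camera call takes 0.05 s, during which the arm holds its last target.

### The job

The washed, empty bench hopper with the orange gate grip has to drain and dry with its slide gate half open. Pull its stiff gate straight out by the orange grip until the red pointer stands in the green band of the scale beside it (about 45 mm open), then let go. Leave the gate of the hopper with the blue grip as it is.

Things in the scene. Friction and masses are not known exactly. Their poses are not given: they have to be found in the camera images.
- orange_grip (a point): Centre of the orange upright grip on the gate to pull: rounded block 14 mm thick (own x, along the pull), 34 wide (y), 46 tall, bottom at z = 94 mm, top 140, this point 117; free on all sides, gate foot and guide rails all below 94. Moves with the gate. Its axes are the hopper's: z up; the gate opens along -x, roughly towards the robot. The hopper is fixed, turned up to 13 degrees either way.
- orange_mark (a point): Fixed point in mid-air where the centre of the orange grip must come: its place when the gate is 45 mm open. Same height and axes as the grip. The red pointer, at the grip's foot on its +y side, is then over the white line in the middle of the 20 mm long green band. The white scale lies on the guide rail, 36 mm to +y of this point and 26 mm below it.
- orange_gate (a joint): Opening of the orange gate in m: 0 shut, grows as it is pulled out, stop at 0.090. Starts up to 12 mm open. Sliding friction about 9 N; it stays where it is left. Its hopper is a steel funnel, 80 mm across, rim at z = 167 mm, axis 110 mm behind (+x) the grip of a shut gate, on a stand 120 x 110 mm. A glass beaker stands under its outlet.
- blue_grip (a point): Centre of the blue grip on the gate of a second, otherwise identical hopper, which stands to the left or right of the first; to be left alone. Same sizes and axes as the orange grip.

How it is judged:
By the outcome, as a careful person would: the job done as asked, in the order asked, and still so for the second after the job is handed in, with the robot touching nothing.
It also fails if it takes over 27 s, if anything falls off the work surface, if the arm or the gripper's body presses on something with over 40 N, if the wrist force passes 120 N, or if a joint passes its speed limit or range.

## Working session

There is one attempt and no reset: what is moved stays moved. The work goes in short steps, Python scripts to look and compute and a shell command to move; the robot and the scene stay as the last step left them, time stands still between calls to the robot, and variables do not carry over. Pictures are saved under pics/ and viewed, and the job is handed in when it is done.

```bash
mkdir -p pics; python3 - <<'E'
from station import *
import cv2
s=get_state();print(s, tcp_to_grasp if not callable(tcp_to_grasp) else tcp_to_grasp())
for n in("scene","top","wrist"):
    f=grab_frame(n);cv2.imwrite(f"pics/{n}0.png",f["pixels"][:,:,::-1]);print(n,{k:v for k,v in f.items() if k!="pixels"})
E
```

```text
{'t': 0.0, 'q': array([-8.97868618e-01,  3.59407905e-01,  1.10688219e-02, -3.25417333e-04,
       -1.22412564e+00, -2.88099373e-01]), 'qd': array([ 0.0005879 , -0.00017457, -0.00042373, -0.00109886,  0.00096119,
       -0.00181177]), 'joint_efforts': array([ 1.65613937e-04, -5.82705331e+01,  2.93054688e+01,  6.99694991e+00,
        6.84364364e-03, -2.40360650e-04]), 'eef_pos': array([ 0.25317641, -0.62519169,  0.2256179 ]), 'ee_rot': array([0.10678126, 1.56910011, 2.0622951 ]), 'force': array([-0.55111871, -0.29015875, -0.73642844]), 'moment': array([-0.04945812,  0.02116256,  0.01532489]), 'width': 0.0874638295663167} 0.0188
scene {'vfov': 47.67292481256865, 'cx': 326.2181965023533, 'cy': 204.73935555153466, 'extrinsics': array([[ 0.52418415, -0.85136497, -0.02021576, -0.35919552],
       [ 0.62509771,  0.36853351,  0.68806679, -0.37532392],
       [-0.57834577, -0.37331053,  0.72536571, -0.6505008 ],
       [ 0.        ,  0.        ,  0.        ,  1.        ]])}
top {'vfov': 48.43300020991151, 'cx': 317.2472091198747, 'cy': 199.20782535724257, 'extrinsics': array([[-0.196838  , -0.98043531, -0.00118504,  0.01702734],
       [ 0.95814606, -0.19261906,  0.21178768, -0.55547393],
       [-0.20787238,  0.04055242,  0.97731498, -0.89010846],
       [ 0.        ,  0.        ,  0.        ,  1.        ]])}
wrist {'vfov': 70.76095119958718, 'cx': 314.6955444216841, 'cy': 202.33956809126147, 'extrinsics': array([[-0.37545657,  0.92683695,  0.00237237,  0.6728305 ],
       [-0.89539835, -0.36205755, -0.25918358,  0.03159709],
       [-0.23936199, -0.0994364 ,  0.96582516, -0.39145237],
       [ 0.        ,  0.        ,  0.        ,  1.        ]])}
```

View pics/scene0.png

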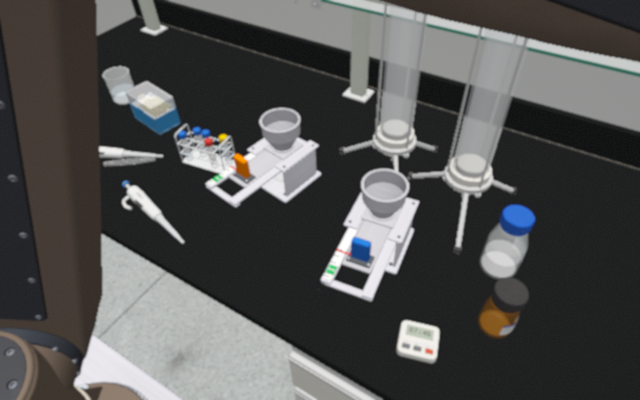

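View pics/top0.png

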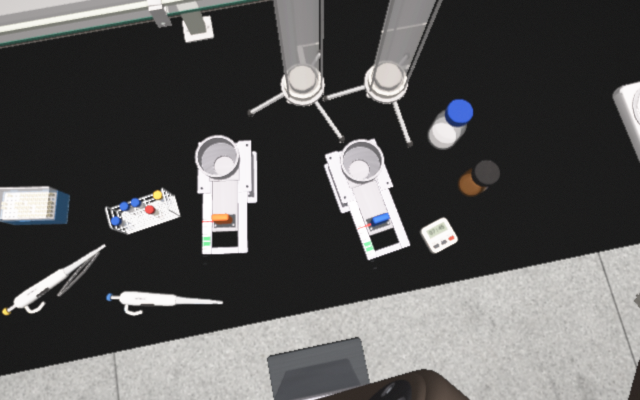

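View pics/wrist0.png

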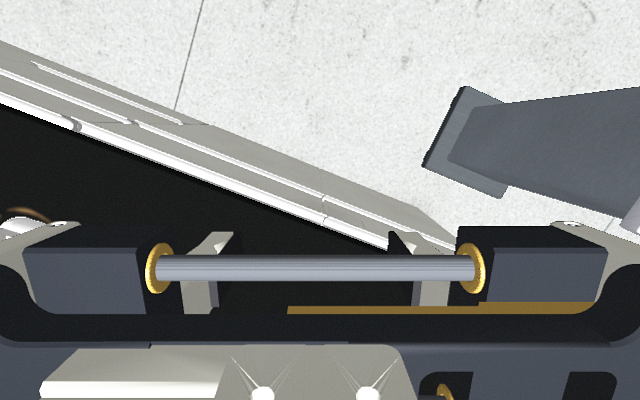

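The scene and top views show the orange grip at scene (242,166) and top (220,218), with the blue one to its right at top (378,218). I'll zoom in on the orange grip and measure it.

```bash
cat > h.py <<'E'
import numpy as np,cv2
from station import *
def cam(f):
    fl=200/np.tan(np.radians(f["vfov"])/2);return fl,f["cx"],f["cy"],f["extrinsics"]
def ray(f,u,v):
    fl,cx,cy,E=cam(f);R=E[:3,:3];t=E[:3,3]
    d=R.T@np.array([(u-cx)/fl,-(v-cy)/fl,-1]);return -R.T@t,d
def onz(f,u,v,z):
    o,d=ray(f,u,v);return o+d*(z-o[2])/d[2]
def proj(f,p):
    fl,cx,cy,E=cam(f);c=E[:3,:3]@np.array(p)+E[:3,3];return cx+fl*c[0]/-c[2],cy+fl*c[1]/c[2]
def tri(a,ua,b,ub):
    o1,d1=ray(a,*ua);o2,d2=ray(b,*ub);d1/=np.linalg.norm(d1);d2/=np.linalg.norm(d2)
    s=np.linalg.lstsq(np.c_[d1,-d2],o2-o1,rcond=None)[0];p,q=o1+s[0]*d1,o2+s[1]*d2
    return (p+q)/2,np.linalg.norm(p-q)
def mask(f,lo,hi):
    h=cv2.cvtColor(f["pixels"],cv2.COLOR_RGB2HSV);return cv2.inRange(h,lo,hi)
E
python3 - <<'E'
from h import *
t=grab_frame("top");s=grab_frame("scene")
print(t["pixels"][210:227,220].tolist())
for n,f,(x,y,w,h) in(("t",t,(180,120,100,150)),("s",s,(190,100,140,110))):
    c=f["pixels"][y:y+h,x:x+w,::-1]; cv2.imwrite(f"pics/{n}z.png",cv2.resize(c,None,fx=4 if n=="t" else 5,fy=4 if n=="t" else 5,interpolation=cv2.INTER_CUBIC))
    m=mask(f,(8,150,60),(20,255,255))
    k,l,st,ce=cv2.connectedComponentsWithStats(m);print(n,st[1:],ce[1:])
E
```

```text
[[242, 238, 240], [242, 238, 240], [242, 236, 238], [248, 222, 217], [253, 172, 113], [255, 179, 97], [255, 189, 104], [255, 194, 106], [254, 188, 103], [251, 160, 87], [222, 116, 61], [142, 73, 38], [131, 69, 36], [124, 73, 49], [110, 89, 81], [101, 100, 102], [105, 107, 110]]
t [[459 171  23  24 312]
 [154 191   1   1   1]
 [156 190   3   1   3]
 [212 215  20   9 140]] [[468.46153846 184.82692308]
 [154.         191.        ]
 [157.         190.        ]
 [221.53571429 218.64285714]]
s [[233 152  17  26 237]
 [479 298  39  40 781]] [[241.27848101 164.85232068]
 [494.0396927  318.79129321]]
```

View pics/tz.png

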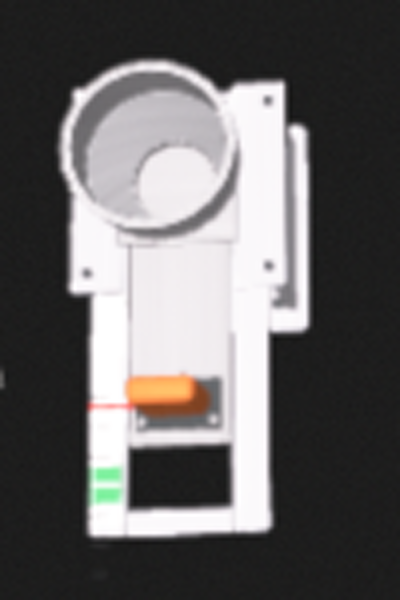

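View pics/sz.png

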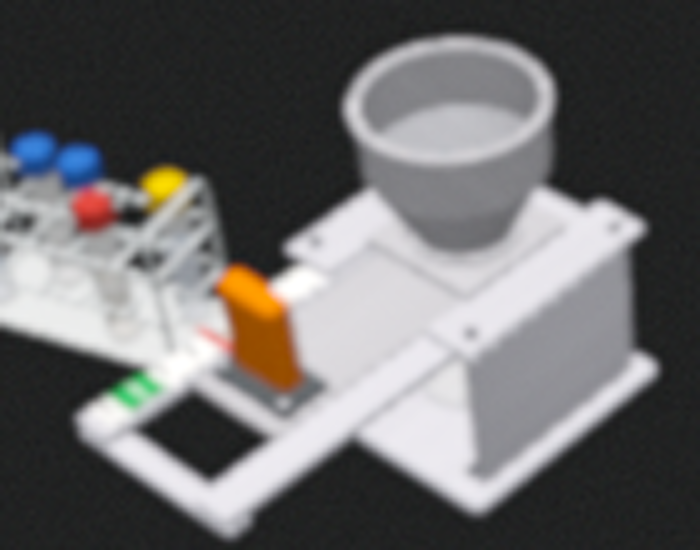

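```bash
python3 - <<'E'
from h import *
t=grab_frame("top");s=grab_frame("scene")
def cen(f,m,box):
    x,y,w,h=box;z=np.zeros_like(m);z[y:y+h,x:x+w]=m[y:y+h,x:x+w];p=np.argwhere(z);return p[:,::-1].mean(0),len(p),cv2.boundingRect(z),cv2.minAreaRect(p[:,::-1].astype(np.float32))
m=mask(t,(5,120,225),(20,255,255));c=cen(t,m,(200,205,40,25));print(c);g=onz(t,*c[0],.14);print("grip top",g)
mg=mask(t,(45,60,80),(85,255,255));c2=cen(t,mg,(190,220,40,40));print(c2);b=onz(t,*c2[0],.091);print("band",b)
mg=mask(s,(45,60,80),(85,255,255));c3=cen(s,mg,(200,165,40,30));print(c3);b2=onz(s,*c3[0],.091);print("band s",b2, tri(t,c2[0],s,c3[0]))
hs=cv2.cvtColor(t["pixels"],cv2.COLOR_RGB2HSV)
mr=cv2.bitwise_or(mask(t,(0,90,100),(4,255,255)),mask(t,(170,60,100),(180,255,255)));c4=cen(t,mr,(195,212,24,16));print("ptr",c4,onz(t,*c4[0],.091))
# rail outer left edge: threshold bright
gr=cv2.cvtColor(t["pixels"],cv2.COLOR_RGB2GRAY)
L=[];R=[]
for v in range(200,250):
    r=np.where(gr[v,190:262]>140)[0]+190
    L.append(onz(t,r[0]-.5,v,.09)[:2]);R.append(onz(t,r[-1]+.5,v,.09)[:2])
for n,P in(("L",L),("R",R)):
    vx,vy,_,_=cv2.fitLine(np.array(P,np.float32),cv2.DIST_HUBER,0,.01,.01).ravel();print(n,np.degrees(np.arctan2(vy,vx)),P[0],P[-1])
# scene grip side mask whole silhouette -> triangulate? 
E
```

```text
(array([219.25, 216.77]), 100, (212, 214, 16, 7), ((219.5, 217.0), (6.0, 15.0), 90.0))
grip top [0.53410626 0.10330195 0.14      ]
(array([205.95744681, 240.93617021]), 47, (202, 237, 8, 9), ((205.5, 241.0), (8.0, 7.0), 90.0))
band [0.50094397 0.14626317 0.091     ]
(array([216.44444444, 177.33333333]), 45, (212, 174, 10, 8), ((216.4558868408203, 177.4264678955078), (5.65945291519165, 8.231931686401367), 59.03623962402344))
band s [0.50192021 0.15009012 0.091     ] (array([0.49960398, 0.14589116, 0.09510871]), np.float64(0.0016996314140883349))
ptr (array([207.14285714, 220.85714286]), 7, (202, 220, 12, 2), ((207.45492553710938, 220.99591064453125), (11.045360565185547, 0.9958931803703308), 5.19442892074585)) [0.54121118 0.13793275 0.091     ]
L -9.506296 [0.58652484 0.14120838] [0.4867211  0.15766683]
R -9.421953 [0.56454185 0.03185704] [0.46844328 0.06668351]
```

```bash
cat >> h.py <<'E'
from scipy.spatial.transform import Rotation as Rn
YAW=np.radians(-9.6)
X=np.array([np.cos(YAW),np.sin(YAW),0]);Y=np.array([-X[1],X[0],0])
def tgt(sgn): 
    x=np.array([0,0,-1.]);z=sgn*Y;return np.c_[x,np.cross(z,x),z]
def rel(p,R1,s=None):
    s=s or get_state();R0=Rn.from_euler("xyz",s["ee_rot"]).as_matrix()
    return R0.T@(np.array(p)-s["eef_pos"]),Rn.from_matrix(R0.T@R1).as_rotvec()
E
python3 - <<'E'
from h import *
s=get_state();R0=Rn.from_euler("xyz",s["ee_rot"]).as_matrix();print(R0.round(3))
E=grab_frame("wrist")["extrinsics"];c=-E[:3,:3].T@E[:3,3];print("cam in tool",R0.T@(c-s["eef_pos"]))
for g in(1,-1):print(g,[v.round(4) for v in rel([.534,.103,.225],tgt(g))])
E
```

```text
[[-0.    -0.927 -0.375]
 [ 0.    -0.375  0.927]
 [-1.     0.     0.   ]]
cam in tool [-0.15896158  0.07085685  0.00103052]
1 [array([ 0.0015, -0.5336,  0.57  ]), array([ 5.523e-01,  2.000e-04, -1.000e-04])]
-1 [array([ 0.0015, -0.5336,  0.57  ]), array([-2.5892e+00,  1.0000e-04,  2.0000e-04])]
```

```bash
python3 -m crank '[[0,-0.04,0.042,0.04,0,0,1],[0,-0.08,0.085,0.08,0,0,1],[0,-0.12,0.128,0.12,0,0,1],[0,-0.16,0.171,0.16,0,0,1],[0,-0.20,0.214,0.2,0,0,1],[0,-0.24,0.256,0.24,0,0,1],[0,-0.28,0.299,0.28,0,0,1],[0,-0.32,0.342,0.32,0,0,1],[0,-0.36,0.385,0.36,0,0,1],[0,-0.40,0.427,0.4,0,0,1]]' 40
python3 -m crank '[[0,-0.035,0.040,0.04,0,0,1],[0,-0.07,0.06,0.08,0,0,1],[0,-0.1,0.08,0.12,0,0,1],[0,-0.1,0.08,0.15,0,0,1]]'
python3 - <<'E'
from h import *
s=get_state();print(s["t"],s["eef_pos"],[v.round(4) for v in rel([.534,.103,.225],tgt(1))])
f=grab_frame("wrist");cv2.imwrite("pics/w1.png",f["pixels"][:,:,::-1])
f=grab_frame("scene");cv2.imwrite("pics/s1.png",f["pixels"][:,:,::-1])
E
```

```text
t: 1.65
eef_pos: [0.4643, -0.0777, 0.2271]
ee_rot: [-1.412, 1.569, 0.143]
force: [0.8, -0.8, 0.0]
width: 0.0874
t: 2.15
eef_pos: [0.5665, 0.0001, 0.2258]
ee_rot: [2.196, 1.57, -2.682]
force: [-0.8, 0.5, -0.4]
width: 0.0877
2.15 [5.66498700e-01 5.11010748e-05 2.25769051e-01] [array([0.0008, 0.049 , 0.0962]), array([ 0.0024, -0.0005, -0.0007])]
```

View pics/w1.png

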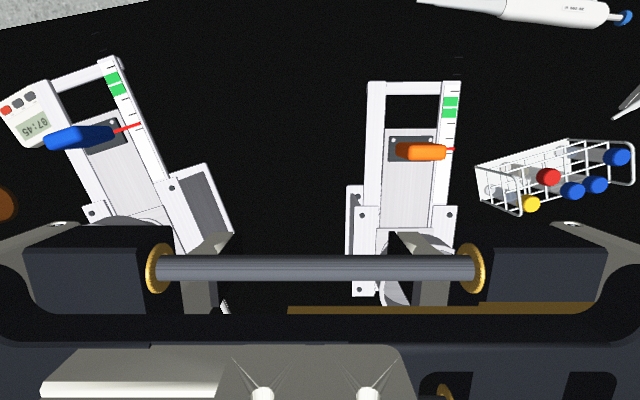

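View pics/s1.png

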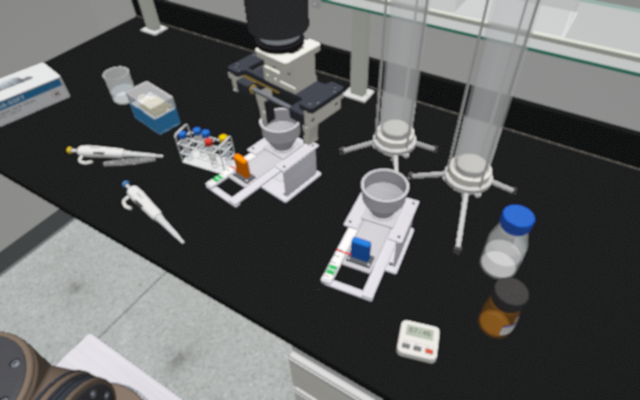

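The wrist view shows the hopper rails almost vertical in the picture, so the yaw is right. The grip is at (422,152), the band at (450,107) and the pointer at (453,149). I'll measure them from here as well.

```bash
python3 - <<'E'
from h import *
f=grab_frame("wrist");t=grab_frame("top")
def cen(m,box):
    x,y,w,h=box;z=np.zeros_like(m);z[y:y+h,x:x+w]=m[y:y+h,x:x+w];p=np.argwhere(z);return p[:,::-1].mean(0),len(p),cv2.boundingRect(z)
m=mask(f,(5,120,225),(20,255,255));c=cen(m,(380,130,80,40));print(c,onz(f,*c[0],.14))
mg=mask(f,(45,60,80),(85,255,255));c2=cen(mg,(430,90,40,40));print(c2);b=onz(f,*c2[0],.091);print("band",b)
mr=cv2.bitwise_or(mask(f,(0,120,100),(3,255,255)),mask(f,(174,90,100),(180,255,255)));c4=cen(mr,(443,140,20,20));p=onz(f,*c4[0],.091);print("ptr",c4,p)
print("along X band-ptr",(b-p)@X,"band-Y36",b-.036*Y)
gr=cv2.cvtColor(f["pixels"],cv2.COLOR_RGB2GRAY);P=[]
for v in range(90,200):
    r=np.where(gr[v,340:400]>150)[0]
    P.append(onz(f,340+r[0]-.5,v,.09)[:2]) if len(r) and v<180 else 0
vx,vy,_,_=cv2.fitLine(np.array(P,np.float32),cv2.DIST_HUBER,0,.01,.01).ravel();print(np.degrees(np.arctan2(vy,vx)),P[0],P[-1])
cv2.imwrite("pics/w1z.png",cv2.resize(f["pixels"][70:190,340:480,::-1],None,fx=5,fy=5,interpolation=cv2.INTER_CUBIC))
E
```

```text
(array([428.67166979, 154.11819887]), 533, (410, 147, 38, 15)) [0.53296219 0.1040824  0.14      ]
(array([450.38403042, 108.49429658]), 263, (443, 98, 16, 22))
band [0.49918073 0.14672572 0.091     ]
ptr (array([452.  , 149.65]), 20, (448, 148, 8, 4)) [0.54000346 0.14668187 0.091     ]
along X band-ptr -0.04025835584956854 band-Y36 [0.49317706 0.11122986 0.091     ]
-9.03921 [0.46864599 0.06873214] [0.5559792  0.05535751]
```

View pics/w1z.png

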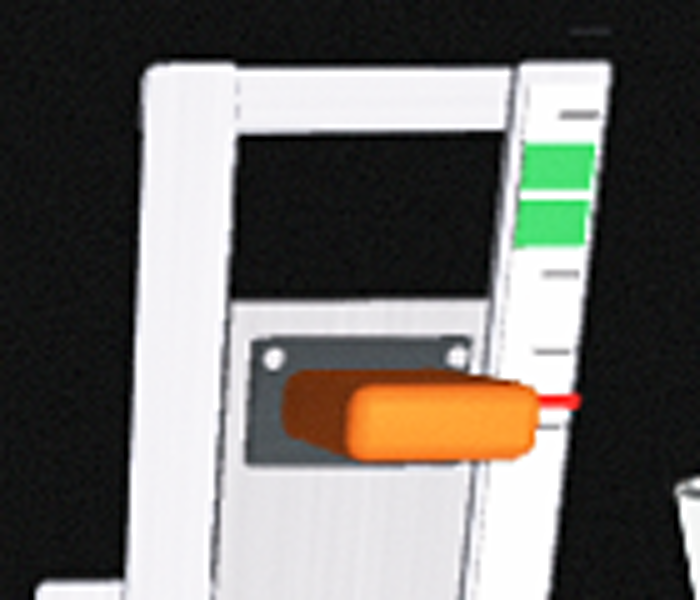

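```bash
python3 -m crank '[[0,0.025,0.048,0,0,0,1],[0,0.049,0.096,0,0,0,1],[0,0.049,0.096,0,0,0,1],[0.03,0.049,0.096,0,0,0,1],[0.05,0.049,0.096,0,0,0,1],[0.05,0.049,0.096,0,0,0,1]]' 40
python3 - <<'E'
from h import *
s=get_state();print(s["t"],s["eef_pos"],[v.round(4) for v in rel([.5335,.1035,.103],tgt(1))])
f=grab_frame("wrist");cv2.imwrite("pics/w2.png",f["pixels"][:,:,::-1])
E
```

```text
t: 3.1
eef_pos: [0.5314, 0.1002, 0.1757]
ee_rot: [2.211, 1.568, -2.667]
force: [0.2, -0.1, 0.7]
width: 0.0875
3.1 [0.53140999 0.10020519 0.17567784] [array([ 0.0727, -0.0017,  0.0037]), array([ 0.0018, -0.0015, -0.002 ])]
```

View pics/w2.png

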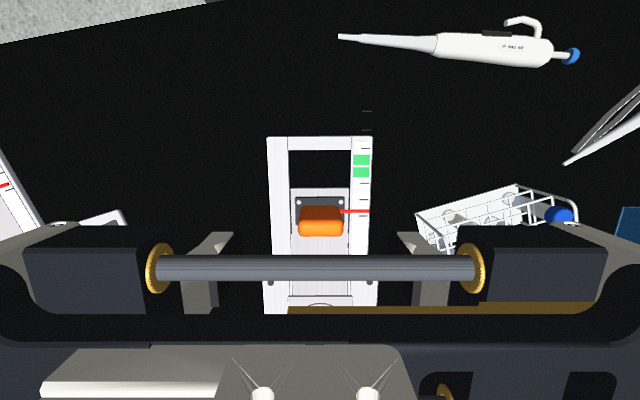

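The grip at (320,228) sits midway between the fingers (about 210 and 420), ahead of them because it's lower. Next I descend and close.

```bash
python3 -m crank '[[0.03,-0.002,0.003,0,0,0,1],[0.055,-0.002,0.003,0,0,0,1],[0.072,-0.002,0.003,0,0,0,1],[0.072,-0.002,0.003,0,0,0,1],[0.072,-0.002,0.003,0,0,0,0.6]]' 45
python3 - <<'E'
from h import *
s=get_state();print(s["t"],s["eef_pos"],s["force"],s["width"])
f=grab_frame("wrist");cv2.imwrite("pics/w3.png",f["pixels"][:,:,::-1])
E
```

```text
t: 3.78
eef_pos: [0.5358, 0.1043, 0.106]
ee_rot: [-1.052, 1.569, 0.354]
force: [0.3, 0.5, 1.7]
width: 0.0821
3.775 [0.53584926 0.10427179 0.10603355] [0.25100105 0.51866447 1.70668284] 0.08205086220940297
```

View pics/w3.png

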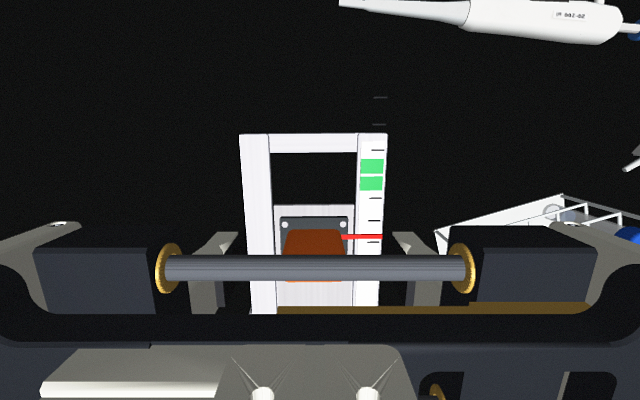

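The grip is between the fingers at columns 283–346. Closing now.

```bash
python3 -m crank '[[0,0,0,0,0,0,0.3],[0,0,0,0,0,0,0.2],[0,0,0,0,0,0,0.2],[0,0,0,0,0,0,0.2],[0,0,0,0,0,0,0.2],[0,0,0,0,0,0,0.2]]' 50
cat > m.py <<'E'
from h import *
def meas(tag):
    s=get_state();print(s["t"],s["eef_pos"],s["force"],s["width"])
    f=grab_frame("wrist");cv2.imwrite(f"pics/{tag}.png",cv2.resize(f["pixels"][90:310,200:460,::-1],None,fx=2.5,fy=2.5,interpolation=cv2.INTER_CUBIC))
    mg=mask(f,(45,60,80),(85,255,255));mg[:,:300]=0;mg[:,430:]=0;p=np.argwhere(mg)[:,::-1]
    if len(p):b=onz(f,*p.mean(0),.091);print("band",p.mean(0),len(p),p.min(0),p.max(0),b)
    mr=cv2.bitwise_or(mask(f,(0,120,100),(3,255,255)),mask(f,(174,90,100),(180,255,255)));mr[:,:335]=0;mr[:,410:]=0;mr[:90]=0;mr[260:]=0
    p=np.argwhere(mr)[:,::-1]
    if len(p):q=onz(f,*p.mean(0),.091);print("ptr",p.mean(0),len(p),q,"to go along -X",-(b-q)@X)
E
python3 -c "from m import *;meas('w4')"
```

```text
t: 4.58
eef_pos: [0.5349, 0.1038, 0.1045]
ee_rot: [2.821, 1.57, -2.056]
force: [-0.6, -2.0, 1.6]
width: 0.034
4.575 [0.53485075 0.10380127 0.104543  ] [-0.59757468 -2.03959427  1.56541597] 0.03404426960497272
band [372.44444444 176.25825826] 666 [361 161] [384 192] [0.49961111 0.14630951 0.091     ]
ptr [362.13333333 237.73333333] 15 [0.53905341 0.13508125 0.091     ] to go along -X 0.0407624800526137
```

View pics/w4.png

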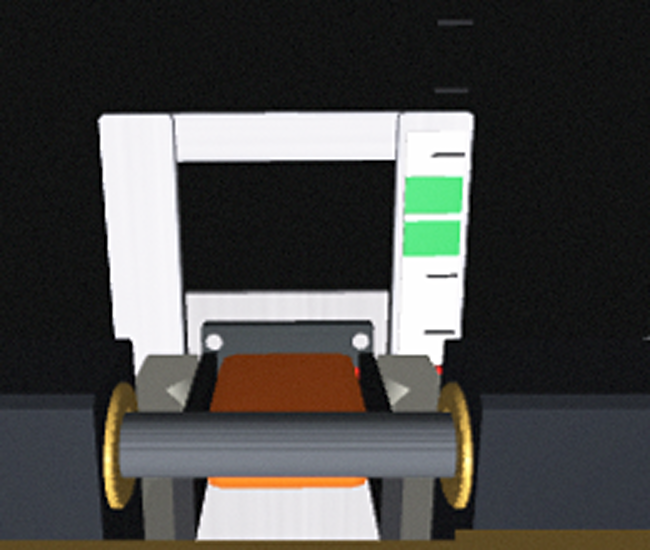

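The grip is held at 34 mm wide. Tool +y is the pull direction, so I'll pull 32 mm, check, then finish.

```bash
python3 -m crank '[[0,0.004,0,0,0,0,0.2],[0,0.01,0,0,0,0,0.2],[0,0.016,0,0,0,0,0.2],[0,0.022,0,0,0,0,0.2],[0,0.028,0,0,0,0,0.2],[0,0.032,0,0,0,0,0.2],[0,0.032,0,0,0,0,0.2],[0,0.032,0,0,0,0,0.2]]' 50
python3 -c "from m import *;meas('w5')"
```

```text
t: 5.62
eef_pos: [0.5039, 0.1088, 0.1045]
ee_rot: [-2.314, 1.57, -0.908]
force: [4.5, -5.8, -1.4]
width: 0.0335
5.625 [0.50388506 0.10878133 0.10453689] [ 4.54504709 -5.78257088 -1.37284616] 0.03351892091751757
band [370.21153846 219.95432692] 416 [359 210] [382 235] [0.49675316 0.14668333 0.091     ]
ptr [358.92857143 238.07142857] 14 [0.507999   0.13795569 0.091     ] to go along -X 0.01254385749904271
```

View pics/w5.png

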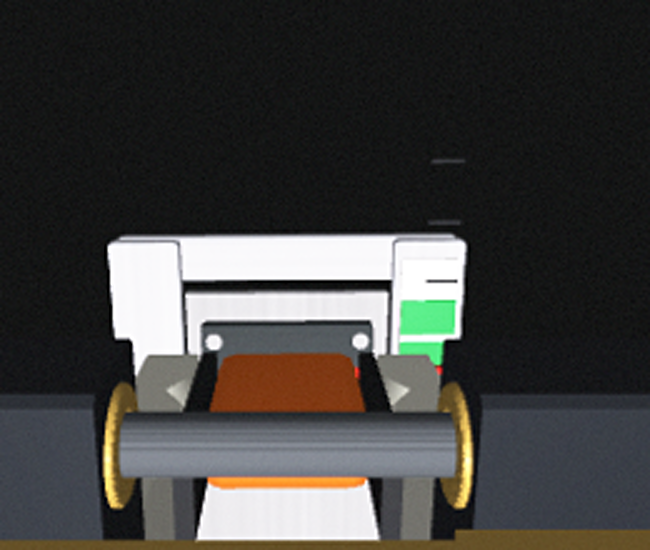

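```bash
python3 -m crank '[[0,0.004,0,0,0,0,0.2],[0,0.007,0,0,0,0,0.2],[0,0.009,0,0,0,0,0.2],[0,0.009,0,0,0,0,0.2],[0,0.009,0,0,0,0,0.2]]' 50
python3 - <<'E'
from m import *
meas('w6')
f=grab_frame("top");cv2.imwrite("pics/t6.png",cv2.resize(f["pixels"][180:280,160:280,::-1],None,fx=5,fy=5,interpolation=cv2.INTER_CUBIC))
E
```

```text
t: 6.3
eef_pos: [0.4952, 0.1102, 0.1045]
ee_rot: [-2.155, 1.569, -0.749]
force: [5.4, -7.2, -3.3]
width: 0.0338
6.3 [0.49522481 0.11022394 0.10453931] [ 5.44492526 -7.20267244 -3.2903886 ] 0.033794964754299876
band [369.68717949 227.48717949] 195 [359 223] [381 235] [0.49315273 0.14715525 0.091     ]
ptr [360.23076923 238.        ] 13 [0.49941855 0.14019877 0.091     ] to go along -X 0.007338193078497943
```

View pics/w6.png

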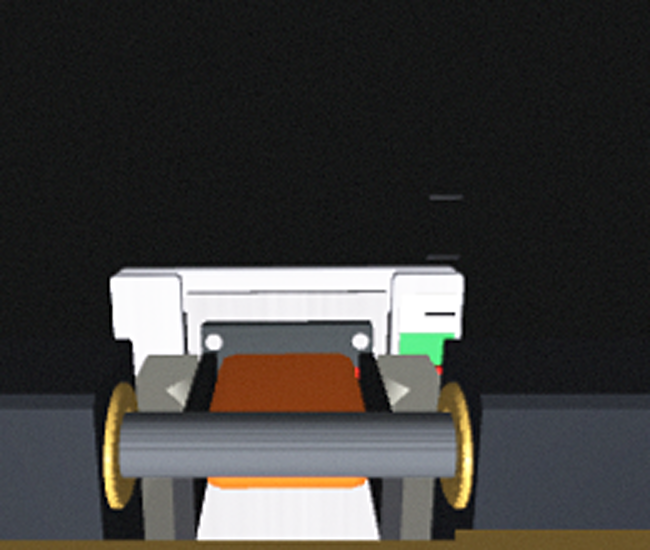

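View pics/t6.png

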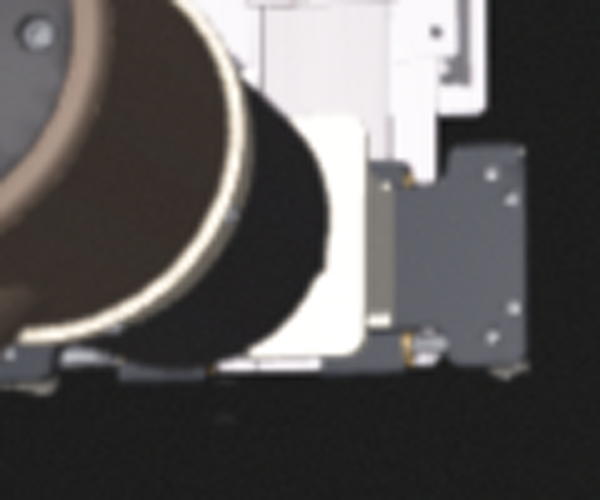

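Total travel is 40.2 mm with no slip. Now I'll open the fingers, lift and look.

```bash
python3 -m crank '[[0,0,0,0,0,0,0.5],[0,0,0,0,0,0,0.8],[0,0,0,0,0,0,0.9],[0,0,0,0,0,0,0.9],[0,0,0,0,0,0,0.9]]'
python3 -m crank '[[-0.02,0,0,0,0,0,0.9],[-0.05,0,0,0,0,0,0.9],[-0.08,0,0,0,0,0,0.9],[-0.12,0,0,0,0,0,0.9],[-0.12,0,0,0,0,0,0.9]]'
python3 - <<'E'
from m import *
meas('w7')
f=grab_frame("scene");cv2.imwrite("pics/s7.png",cv2.resize(f["pixels"][130:260,190:400,::-1],None,fx=3.8,fy=3.8,interpolation=cv2.INTER_CUBIC))
E
```

```text
t: 7.02
eef_pos: [0.4945, 0.111, 0.1046]
ee_rot: [-0.075, 1.571, 1.33]
force: [0.3, -0.1, -0.1]
width: 0.0762
t: 7.65
eef_pos: [0.4962, 0.1117, 0.2278]
ee_rot: [-0.929, 1.565, 0.477]
force: [0.8, 0.2, -0.4]
width: 0.0791
7.65 [0.4961788  0.11171689 0.22783514] [ 0.76054304  0.19283148 -0.43380871] 0.07909519446530826
band [346.  192.4] 195 [340 184] [352 201] [0.49952125 0.14631496 0.091     ]
ptr [343.89130435 192.69565217] 46 [0.49947087 0.14402808 0.091     ] to go along -X 0.0003317148713666002
```

View pics/w7.png

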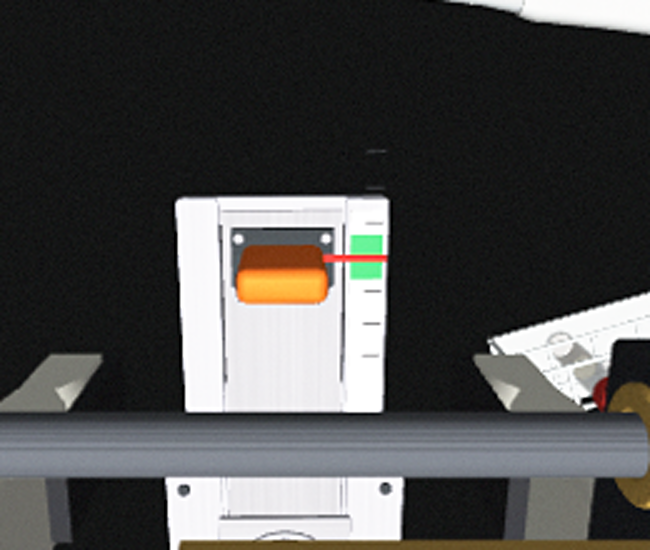

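View pics/s7.png

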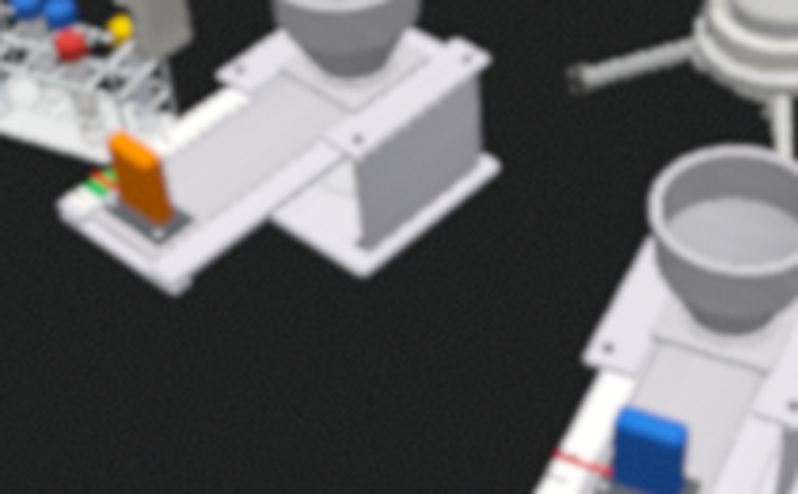

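The pointer (wrist crop row 258) covers the white line in the middle of the band (rows 235–280). The gripper is clear above it, and the blue gate hasn't been touched.

```bash
python3 -c "
from station import *
print(job_done())"
```

```text
the job is handed in; nothing more can be done
None
```

The orange gate now stands half open, with its red pointer over the white line in the middle of the green band. I gripped the orange grip across its 34 mm width and pulled the gate about 40 mm straight out, from about 5 mm open to about 45 mm. I then let go and lifted the gripper clear at about 7.7 s, well inside the 27 s limit.

**Last checks:**
- The wrist picture puts the pointer within about 0.4 mm of the band's centre.
- The force readings after release were about 1 N or less, which is noise level. During the pull they stayed around 10 N or less.
- The blue gate was not approached or touched. I confirmed this by eye, not by measuring its position again.

**Disagreement:** while the fingers hid part of the band, the wrist picture gave "7 mm to go". I did not act on it; the arm's own travel reading was right, and the clear view after release confirmed it.

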